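Stagger the washed cutlery compartments to dry

ROBOT

A 6-joint arm with a two-finger parallel gripper is mounted at the origin on the work surface. World frame = base frame: x ahead of the robot, y to its left, z up, the work surface at z = 0. Lengths are in m, angles in rad, forces in N, time in s.
With the tool pointing down it reaches from about 0.425 to 0.95 m from the base axis. Payload 3.5 kg.
Tool frame: the origin (TCP) lies at the very end of the fingers, on their centre line; the grasp point (between the pads) lies 19 mm behind it; z points along the fingers, y is the line along which they close (so a half turn about z gives the same grasp; the last joint's range is limited). The gripper opens to 85 mm and grips with 20 to 120 N. Pads are 22 mm wide; open, the fingers measure 114 mm over their backs; the gripper's body (76 mm by 85 mm) begins 54 mm behind the grasp point. The pads swing forward as they close: fully open they stand 13 mm farther back than shut.
Start: joints at [0.976, 0.286, 1.577, -0, 1.279, -0.15], TCP at [0.29, 0.609, 0.231] pointing down, gripper open.
Joint ranges: [-2.77, 2.77], [-0.9, 2.22], [0.21, 2.48], [-1.53, 4.67], [0.24, 2.81], [-2.84, 2.84]. Speed limits (rad/s): [2.79, 2.79, 3.14, 3.14, 3.14, 3.14].

INTERFACE

Orientations are given as a unit quaternion [x, y, z, w].
In Python, from plant import get_state, read_camera, sign_off, recognise gives the robot as it stands.
- The arm moves only by the tool arm_command, never from a script. Its argument "steps" is a list of rows, each an object with "translation": the shift along the tool's x, y, z scaled (see below), a list of three; "twist": the turn, a rotation vector about the tool's x, y, z scaled (see below), a list of three; "fingers": the opening, from -1 (shut) to 1 (fully open). In form: [{"translation": [x, y, z], "twist": [rx, ry, rz], "fingers": fingers}, ...]. A call has 1 to 5 rows; each row is the pose to reach, as a shift and turn from the pose commanded when the call began, along the tool's axes at that moment; what a row does not reach only later rows make up. The controller multiplies each number of a shift by 75 cm and each number of a turn by 60 degrees. A row lasts 1/8 s, in which the tool goes at most 62.5 mm and 10.7 degrees, less where a joint would pass 70% of its speed; a pose out of reach is approached as far as the arm can. A call with a number of a shift or a turn outside -1 to 1 is refused whole. A call with a gripper value outside its range is refused whole. The fingers move at their own pace and stop on an object; "grip_force" is the grip in N (left out, the last holds). Time passes only in rows, so rows that repeat a pose let the fingers close. It gives the time, the measured TCP pose, the force, the opening and the grip force at its end, in the units of the state.
- get_state(): the state, without advancing time (a new reading comes with each control period).
- read_camera(name): name is "side" or "top" or "wrist"; returns a dict with "pixels" (480x640x3 uint8, red, green, blue), "K" (3x3 intrinsics, pixels), "R" (3x3) and "t" (3): a world point X has camera coordinates R X + t; the wrist camera has in their place "T_tool_cam" (4x4, takes a point from camera to tool coordinates, whose origin is the TCP and whose axes are the flange's). Camera axes: x right, y down, z forward; pixel columns grow to the right and rows downward; lengths in m; the calibration is good to about 2 mm. A picture is of the moment at which its call begins: read the wrist's pose just before it. There is no depth.
- sign_off(): hands the job in; it is judged then, once.
Trained networks look in a picture, given as the dict that the camera call returned (one of the last four; its "shot" number tells which), for a name from the list of things; names that differ only in an ending like _2 or _b are one class to them, and where a whole thing is asked for, a point or a joint stands for the part that bears it (a point fixed in the world has none). Each returns a list of dicts, best first, with "conf" (0 to 1); they miss things now and then, are a little off and sometimes report something else, mostly with a low value. They report only what shows in the picture. A call takes as long as a camera call. They do not tell look-alikes from the thing itself.
- recognise(picture, query): "point" ([row, column] in pixels, amid what is visible of it).
The state is a dict: "time": time; "qpos": joint angles; "dq": joint speeds; "joint_efforts": joint torques, N m; "eef_pos": TCP position; "tcp_rot": TCP orientation; "contact_force": force on the tool from outside, world axes, zero at the start; "wrist_torque": the same for the moment, N m; "opening": opening from 0.0 (shut) to 1.0 (fully open); "finger_force": force on a finger pad.
Only numpy, scipy, OpenCV 4.12 (cv2) and the standard library are available. Lean on these libraries where they do the work, as an engineer would, in place of code of your own. Each camera call takes 0.05 s, during which the arm holds its last target. There are 200 camera calls.

TASK

The washed cutlery compartments should dry with air getting into each. Stack the two long loose compartments on the long one that lies crosswise on the grey drip mat, all lengthwise the same way with their long sides in line: the first set about 4 cm towards the wooden pepper box, the second on top of it, back again so that it sits straight above the bottom one. Each must lie flat on the lip of the one below, and the bottom compartment and the pepper box stay where they are.

Things in the scene. Friction and masses are not known exactly. Their poses are not given: they have to be found in the camera images.
- bottom: White plastic open box, 150 x 60 x 40 mm high, upright; flat lip 12 mm broad turned inward round its top. Origin: centre of underside; x along its length, z up; ends alike. The bottom compartment, loose, on a grey drip mat (190 x 84 mm, 5 mm thick) nearest the robot, lying crosswise (x within 0.28 rad of world +y).
- long_a: White plastic open box, 150 x 60 x 40 mm high, upright; flat lip 12 mm broad turned inward round its top. Origin: centre of underside; x along its length, z up; ends alike. About 120 g. On the table in a row of three beyond the bottom one, x within 0.25 rad of straight ahead, 25 mm free beside its middle for each finger. The third in the row is shorter (95 mm) and not needed.
- long_b: White plastic open box, 150 x 60 x 40 mm high, upright; flat lip 12 mm broad turned inward round its top. Origin: centre of underside; x along its length, z up; ends alike. About 120 g. The other long loose compartment, in the same row as long_a, identical with it; either may go first. Places in the row vary. Grip across the 60 mm width.
- pepper_box: Square wooden pepper box, 64 x 64 mm, 60 mm high with its dark swivel lid and knob, loose. Origin: centre of underside. Stands 0.2 to 0.4 m off one end (left or right) of the bottom compartment; an egg cup with an egg, 75 mm high, stands off the other end. It only shows the direction of the first offset.
There are look-alikes about, which are no part of the job. Leave any red or yellow look-alike of the bottom alone.

How it is judged:
At the end, for the whole second after the job is handed in: Relative to the bottom one (moved under 30 mm): first flat one level up (40±6 mm), 25-55 mm lengthwise towards the pepper box; second flat two levels up (80±7 mm), lengthwise within 15 mm. Both within 12 mm sideways, 0.21 rad in direction, tilt under 0.1 rad, at rest (((x of pepper_box in the frame of bottom above 0 m and x of long_a in the frame of bottom between 0.025 and 0.055 m and x of long_b in the frame of bottom between -0.015 and 0.015 m and y of long_a in the frame of bottom between -0.012 and 0.012 m and y of long_b in the frame of bottom between -0.012 and 0.012 m and z of long_a in the frame of bottom between 0.034 and 0.046 m and z of long_b in the frame of bottom between 0.073 and 0.087 m) or (x of pepper_box in the frame of bottom below 0 m and x of long_a in the frame of bottom between -0.055 and -0.025 m and x of long_b in the frame of bottom between -0.015 and 0.015 m and y of long_a in the frame of bottom between -0.012 and 0.012 m and y of long_b in the frame of bottom between -0.012 and 0.012 m and z of long_a in the frame of bottom between 0.034 and 0.046 m and z of long_b in the frame of bottom between 0.073 and 0.087 m) or (x of pepper_box in the frame of bottom above 0 m and x of long_b in the frame of bottom between 0.025 and 0.055 m and x of long_a in the frame of bottom between -0.015 and 0.015 m and y of long_b in the frame of bottom between -0.012 and 0.012 m and y of long_a in the frame of bottom between -0.012 and 0.012 m and z of long_b in the frame of bottom between 0.034 and 0.046 m and z of long_a in the frame of bottom between 0.073 and 0.087 m) or (x of pepper_box in the frame of bottom below 0 m and x of long_b in the frame of bottom between -0.055 and -0.025 m and x of long_a in the frame of bottom between -0.015 and 0.015 m and y of long_b in the frame of bottom between -0.012 and 0.012 m and y of long_a in the frame of bottom between -0.012 and 0.012 m and z of long_b in the frame of bottom between 0.034 and 0.046 m and z of long_a in the frame of bottom between 0.073 and 0.087 m)) and angle between each of long_a, long_b, bottom's own z axis and vertical below 0.1 rad and angle between the x axis of each of long_a, long_b and the x axis of bottom, either way round below 0.21 rad and linear speed of each of long_a, long_b below 0.02 m/s and distance of bottom from where it was at the start of the episode below 0.03 m); the robot touches nothing.
It fails at once if the pepper box is moved by more than 30 mm (distance of pepper_box from where it was at the start of the episode above 0.03 m).
It also fails if it takes over 56 s, if anything falls off the work surface, if the arm or the gripper's body presses on something with over 40 N, if the wrist force passes 120 N, or if a joint passes its speed limit or range.

## Working session

There is one attempt and no reset: what is moved stays moved. The work goes in short steps, Python scripts to look and compute and a tool call to move; the robot and the scene stay as the last step left them, time stands still between calls to the robot, and variables do not carry over. Pictures are saved under pics/ and viewed, at most 10 in all, crops included, and the job is handed in when it is done.

Besides the shell and the picture viewer there is one more tool, called as a command line: name --argument value ..., lists and objects as JSON in quotes. arm_command: Moves the arm, as the interface text tells. Shifts and turns lie within -1 to 1; 1 stands for 75 cm of shift or 60 degrees of turn. Its arguments: {"type":"object","properties":{"steps":{"type":"array"},"grip_force":{"type":"number"}},"required":["steps"]}

```bash
mkdir -p pics; python3 - <<'E'
from plant import *
import cv2,numpy as np
s=get_state();print(s['time'],s['eef_pos'],s['tcp_rot'],s['opening'])
ims=[]
for n in ['top','side']:
    p=read_camera(n);cv2.imwrite(f'pics/{n}0.png',p['pixels'][:,:,::-1]);np.savez(n+'.npz',K=p['K'],R=p['R'],t=p['t'])
    print(n,p['K'].tolist(),np.round(p['R'],3).tolist(),p['t'])
    for q in ['bottom','long_a','pepper_box']:
        print(q,[(np.round(d['point']).tolist(),round(d['conf'],2)) for d in recognise(p,q)])
E
```

```text
0.0 [0.29003785 0.60877204 0.22993082] [ 2.20587685e-01  9.75366417e-01 -1.11313315e-03 -4.32061984e-04] 0.9980153384287829
top [[482.7485375975052, 0.0, 323.13664960982777], [0.0, 482.7485375975052, 230.6206262134223], [0.0, 0.0, 1.0]] [[0.013, -1.0, -0.003], [-0.996, -0.013, -0.093], [0.093, 0.005, -0.996]] [0.04507738 0.46446951 1.15202157]
bottom [([236.0, 332.0], 0.93), ([290.0, 226.0], 0.87), ([329.0, 501.0], 0.83), ([282.0, 412.0], 0.67), ([288.0, 138.0], 0.59)]
long_a [([150.0, 263.0], 0.86), ([148.0, 429.0], 0.66)]
pepper_box [([239.0, 479.0], 0.73)]
side [[462.20406829731405, 0.0, 325.6998518286571], [0.0, 462.20406829731405, 232.38505667975417], [0.0, 0.0, 1.0]] [[0.895, -0.446, -0.007], [-0.284, -0.557, -0.78], [0.345, 0.7, -0.625]] [-0.39545025  0.17926354  1.00650682]
bottom [([409.0, 317.0], 0.95), ([307.0, 318.0], 0.94), ([238.0, 321.0], 0.8), ([169.0, 222.0], 0.78), ([205.0, 245.0], 0.65)]
long_a [([271.0, 449.0], 0.8), ([186.0, 357.0], 0.68)]
pepper_box [([342.0, 402.0], 0.56)]
```

View pics/top0.png

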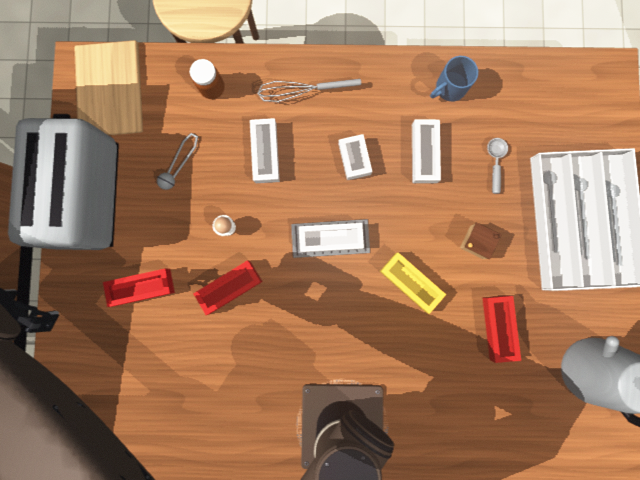

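View pics/side0.png

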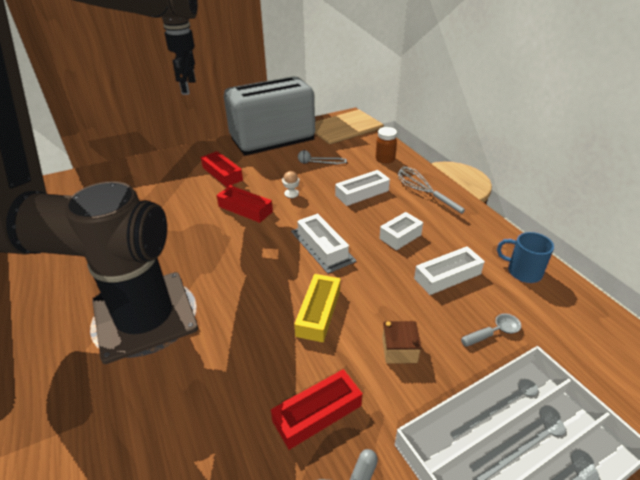

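The top picture shows the white compartment on the grey mat at (237,331), pepper box at (239,483) to its right (−y) and egg cup at (226,223). The candidates for "bottom" are white (237,331), red (288,138), (288,227), (329,501) and yellow (282,413). Only the white one lies on the mat. The candidates for the long compartments are white at (150,263), (157,355) and (151,427), of which the middle one is the short one. I'll confirm this in a crop and fit the poses.

```bash
cat > h.py <<'E'
import cv2,numpy as np
from scipy.optimize import least_squares
def mask(img,rc,win=55,v=125):
    # bright low-saturation component(s) near the centre pixel, as hull points (col,row)
    hsv=cv2.cvtColor(img,cv2.COLOR_RGB2HSV); m=((hsv[...,2]>v)&(hsv[...,1]<45)).astype(np.uint8)
    r,c=map(int,rc); w=np.zeros_like(m); w[max(0,r-win):r+win,max(0,c-win):c+win]=1
    n,l,st,ce=cv2.connectedComponentsWithStats(m*w)
    i=1+np.argmax(st[1:,4]); pts=np.argwhere(l==i)[:,::-1].astype(np.float32)
    return cv2.convexHull(pts)[:,0],st[i]
A=np.linspace(0,2*np.pi,48,endpoint=False); D=np.c_[np.cos(A),np.sin(A)]
def corners(x,y,yaw,z,L=.15,W=.06,H=.04):
    P=np.array([[a*L/2,b*W/2,h] for a in(-1,1) for b in(-1,1) for h in(0,H)])
    c,s=np.cos(yaw),np.sin(yaw)
    return P@np.array([[c,-s,0],[s,c,0],[0,0,1]]).T+[x,y,z]
def proj(cam,P):
    q=(P@cam['R'].T+cam['t'])@cam['K'].T; return q[:,:2]/q[:,2:]
def ray(cam,rc,z):
    d=cam['R'].T@np.linalg.inv(cam['K'])@[rc[1],rc[0],1]; o=-cam['R'].T@cam['t']
    return o+d*(z-o[2])/d[2]
def fit(obs,x0,z,**k):
    # obs: list of (cam, hull)
    f=lambda p:np.concatenate([(h@D.T).max(0)+.4*0-(proj(c,corners(*p,z,**k))@D.T).max(0) for c,h in obs])
    r=least_squares(f,x0,loss='soft_l1',x_scale=[.01,.01,.1]); return r.x,np.sqrt(np.mean(r.fun**2))
E
python3 - <<'E'
from h import *
C={n:np.load(n+'.npz') for n in('top','side')}; I={n:cv2.imread(f'pics/{n}0.png')[:,:,::-1].copy() for n in C}
for nm,t,s,z,yaw in [('bottom',(237,331),(242,323),.005,1.57),('L',(150,263),(187,361),0,0),('R',(151,427),(270,449),0,0),('short',(157,355),(231,401),0,.2)]:
    o=[]
    for n,rc in(('top',t),('side',s)):
        h,st=mask(I[n],rc,45); print(nm,n,st); o.append((C[n],h)); cv2.polylines(I[n],[h.astype(int)],True,(255,0,0),1)
    g=ray(C['top'],t,.03); k=dict(L=.095) if nm=='short' else {}
    for sel in(o,o[:1],o[1:]):
        x,e=fit(sel,[g[0],g[1],yaw],z,**k); print(np.round(x,4),round(e,2))
print('pepper',ray(C['top'],(239,482),.04))
a=cv2.resize(I['top'][100:265,230:520],(800,455)); b=cv2.resize(I['side'][150:300,290:490],(0,0),fx=1,fy=1)
cv2.imwrite('pics/crop.png',a[:,:,::-1])
E
```

```text
bottom top [ 292  220   78   37 2292]
bottom side [ 297  214   55   55 1625]
[0.4449 0.0248 1.6417] 4.35
[0.4458 0.0302 1.5407] 5.74
[0.4448 0.0246 1.642 ] 1.1
L top [ 250  119   29   64 1647]
L side [ 336  171   53   34 1147]
[0.6611 0.1989 0.0838] 0.91
[0.6609 0.1991 0.0722] 0.84
[0.6613 0.1985 0.1195] 0.92
R top [ 412  120   29   63 1737]
R side [ 415  247   69   47 1910]
[ 0.6646 -0.1999  0.0178] 0.78
[ 0.6644 -0.1997  0.0123] 0.64
[ 0.6649 -0.1999  0.027 ] 0.88
short top [ 339  135   33   45 1071]
short side [ 380  213   43   36 1006]
[ 0.6478 -0.0248  0.2507] 0.81
[ 0.6476 -0.0247  0.2407] 0.77
[ 0.648  -0.0246  0.2639] 0.84
pepper [ 0.44687107 -0.32848556  0.04      ]
```

View pics/crop.png

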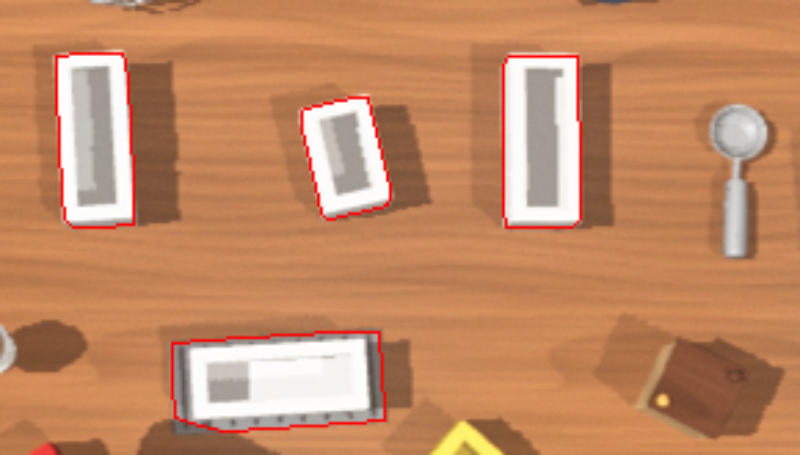

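The crop confirms it: the two long white boxes are left and right in the row, the short one is in the middle, and the white box sits on the mat. The mat leaked into the bottom's mask, so I'll refit it with a higher threshold.

```bash
python3 - <<'E'
from h import *
C={n:np.load(n+'.npz') for n in('top','side')}; I={n:cv2.imread(f'pics/{n}0.png')[:,:,::-1].copy() for n in C}
for v in(170,185,200,215):
    o=[]
    for n,rc in(('top',(237,331)),('side',(242,323))):
        h,st=mask(I[n],rc,45,v); print(v,n,st); o.append((C[n],h))
    for sel in(o,o[:1],o[1:]):
        x,e=fit(sel,[.44,.02,1.6],.005); print(np.round(x,4),round(e,2))
# lip rectangle in top image
for v in (200,225):
    h,st=mask(I['top'],(237,331),45,v); (c,w,a)=cv2.minAreaRect(h); print(c,w,a, ray(C['top'],c[::-1],.045))
from scipy.spatial.transform import Rotation as R
from plant import get_state
print(R.from_quat(get_state()['tcp_rot']).as_matrix().round(3))
E
```

```text
170 top [ 298  222   67   32 1654]
170 side [298 214  50  41 698]
[0.4463 0.0322 1.6251] 4.23
[0.4446 0.0312 1.614 ] 1.28
[0.4609 0.062  1.6165] 4.31
185 top [ 298  223   66   29 1571]
185 side [298 214  50  40 646]
[0.4478 0.0335 1.624 ] 4.16
[0.4474 0.033  1.632 ] 0.37
[0.462  0.0634 1.6141] 4.51
200 top [ 299  223   65   29 1522]
200 side [298 214  50  40 620]
[0.4476 0.0333 1.6244] 4.19
[0.4472 0.0328 1.6323] 0.4
[0.462  0.0634 1.6143] 4.52
215 top [ 299  223   65   29 1422]
215 side [298 214  50  40 556]
[0.4475 0.0332 1.6279] 4.36
[0.447  0.0326 1.6385] 0.54
[0.4626 0.0653 1.6171] 4.7
(330.6448059082031, 236.9620819091797) (25.837688446044922, 63.772117614746094) 86.633544921875 [0.4467463  0.03286762 0.045     ]
(330.7445983886719, 236.903076171875) (25.51620864868164, 63.5131721496582) 86.8201675415039 [0.4468902  0.03263176 0.045     ]
[[-0.903  0.43  -0.   ]
 [ 0.43   0.903 -0.   ]
 [ 0.    -0.    -1.   ]]
```

```bash
cat > go.py <<'E'
import sys,numpy as np
from plant import get_state
from scipy.spatial.transform import Rotation as R
# usage: go.py x y z yawdeg(of tool y) -> shift/0.75, rotvec/60deg
def go(x,y,z,a,v=True):
    s=get_state(); r=R.from_quat(s['tcp_rot']); a=np.radians(a)
    Y=np.array([np.cos(a),np.sin(a),0]); Z=np.array([0,0,-1.]); T=R.from_matrix(np.c_[np.cross(Y,Z),Y,Z])
    print('t',round(s['time'],2),'pos',np.round(s['eef_pos'],4),'yawY',np.degrees(np.arctan2(r.as_matrix()[1,1],r.as_matrix()[0,1])).round(1),'open',round(s['opening'],3))
    print('shift',np.round(r.inv().apply(np.array([x,y,z])-s['eef_pos'])/.75,4),'twist',np.round((r.inv()*T).as_rotvec()/np.radians(60),4))
if __name__=='__main__': go(*map(float,sys.argv[1:]))
E
python3 go.py .661 .199 .16 94.6
```

```text
t 0.4 pos [0.2904 0.6093 0.2311] yawY 64.5 open 0.997
shift [-0.6815 -0.2811  0.0949] twist [-3.000e-04 -2.000e-04 -5.014e-01]
```

arm_command --steps '[{"translation":[-0.6815,-0.281,0.095],"twist":[0,0,-0.5],"fingers":1},{"translation":[-0.6815,-0.281,0.095],"twist":[0,0,-0.5],"fingers":1},{"translation":[-0.6815,-0.281,0.095],"twist":[0,0,-0.5],"fingers":1},{"translation":[-0.6815,-0.281,0.095],"twist":[0,0,-0.5],"fingers":1},{"translation":[-0.6815,-0.281,0.095],"twist":[0,0,-0.5],"fingers":1}]' --grip_force 40

```text
time: 1.02
eef_pos: [0.4974, 0.3802, 0.1919]
tcp_rot: [-0.039, 0.999, 0.0, 0.0]
contact_force: [-0.6, 0.3, 0.0]
opening: 1.003
finger_force: 0.0
```

```bash
python3 go.py .661 .199 .16 94.6
```

```text
t 1.02 pos [0.4974 0.3802 0.1919] yawY 94.5 open 1.003
shift [-0.1984 -0.2581  0.0426] twist [ 0.0004  0.0007 -0.0012]
```

arm_command --steps '[{"translation":[-0.198,-0.258,0.043],"twist":[0,0,0],"fingers":1},{"translation":[-0.198,-0.258,0.043],"twist":[0,0,0],"fingers":1},{"translation":[-0.198,-0.258,0.043],"twist":[0,0,0],"fingers":1},{"translation":[-0.198,-0.258,0.043],"twist":[0,0,0],"fingers":1},{"translation":[-0.198,-0.258,0.043],"twist":[0,0,0],"fingers":1}]'

```text
time: 1.65
eef_pos: [0.6615, 0.1967, 0.1585]
tcp_rot: [-0.037, 0.999, -0.0, -0.0]
contact_force: [-0.7, 0.5, 0.6]
opening: 1.002
finger_force: 0.0
```

```bash
python3 - <<'E'
from plant import *
from go import go
from h import *
from scipy.spatial.transform import Rotation as R
s=get_state();p=read_camera('wrist');cv2.imwrite('pics/w1.png',p['pixels'][:,:,::-1])
print(np.round(p['T_tool_cam'],3).tolist())
go(.661,.199,.006,94.6)
print([(np.round(d['point']),d['conf']) for d in recognise(p,'long_a')])
E
```

```text
[[0.001, -0.961, -0.275, 0.069], [1.0, 0.001, 0.0, -0.001], [-0.0, -0.275, 0.961, -0.143], [0.0, 0.0, 0.0, 1.0]]
t 1.7 pos [0.6602 0.1987 0.1588] yawY 94.3 open 1.002
shift [-1.300e-03  2.000e-04  2.038e-01] twist [ 0.0002 -0.0011 -0.0047]
[(array([212., 330.]), 0.97)]
```

View pics/w1.png

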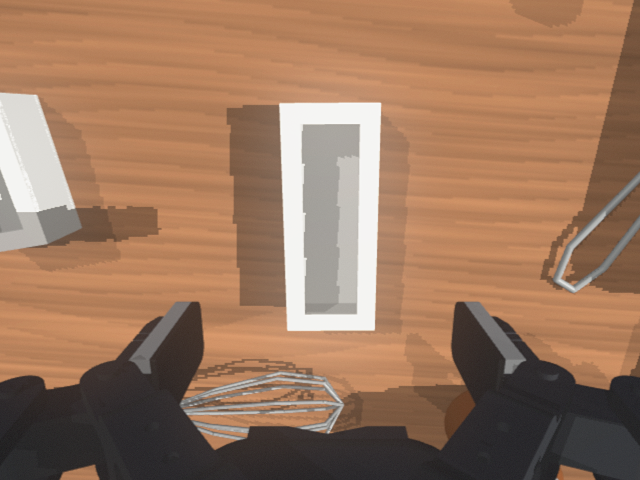

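The box is centred and aligned between the open fingers (lip from col 281 to 380, fingers symmetric about col 328), so I'll go down and grip.

arm_command --steps '[{"translation":[-0.001,0,0.07],"twist":[0,0,0],"fingers":1},{"translation":[-0.001,0,0.13],"twist":[0,0,0],"fingers":1},{"translation":[-0.001,0,0.175],"twist":[0,0,0],"fingers":1},{"translation":[-0.001,0,0.203],"twist":[0,0,0],"fingers":1},{"translation":[-0.001,0,0.203],"twist":[0,0,0],"fingers":1}]'

```text
time: 2.38
eef_pos: [0.6585, 0.2015, 0.0058]
tcp_rot: [-0.04, 0.999, -0.0, -0.002]
contact_force: [-0.8, -0.6, 0.4]
opening: 1.004
finger_force: 0.0
```

arm_command --steps '[{"translation":[0,0,0],"twist":[0,0,0],"fingers":-1},{"translation":[0,0,0],"twist":[0,0,0],"fingers":-1},{"translation":[0,0,0],"twist":[0,0,0],"fingers":-1},{"translation":[0,0,0],"twist":[0,0,0],"fingers":-1},{"translation":[0,0,0],"twist":[0,0,0],"fingers":-1}]'

```text
time: 3.0
eef_pos: [0.6621, 0.201, 0.0101]
tcp_rot: [-0.039, 0.999, 0.0, 0.002]
contact_force: [-0.3, 0.2, 6.0]
opening: 0.696
finger_force: 46.4
```

arm_command --steps '[{"translation":[0,0,-0.02],"twist":[0,0,0],"fingers":-1},{"translation":[0,0,-0.08],"twist":[0,0,0],"fingers":-1},{"translation":[0,0,-0.15],"twist":[0,0,0],"fingers":-1},{"translation":[0,0,-0.22],"twist":[0,0,0],"fingers":-1},{"translation":[0,0,-0.22],"twist":[0,0,0],"fingers":-1}]'

```text
time: 3.62
eef_pos: [0.6634, 0.2011, 0.1801]
tcp_rot: [-0.039, 0.999, 0.001, 0.006]
contact_force: [-0.2, 0.3, -0.4]
opening: 0.699
finger_force: 45.7
```

```bash
python3 - <<'E'
from go import go
from plant import *
import cv2
for i in range(3):
    p=read_camera('wrist'); s=get_state();print(s['eef_pos'],s['contact_force'],s['finger_force'])
cv2.imwrite('pics/w2.png',p['pixels'][:,:,::-1])
go(.4494,-.0071,.15,3.4)
E
```

```text
[0.66156369 0.20075102 0.17612978] [ 0.18891486 -0.79854649 -1.77774782] 45.71104757487774
[0.66001427 0.20052077 0.17303005] [-0.32195595  0.02523704 -1.49621398] 45.677627362310886
[0.65911907 0.20040312 0.17099876] [ 0.25968347 -0.31962045 -1.40205483] 45.65876763314009
t 3.77 pos [0.6591 0.2004 0.171 ] yawY 94.5 open 0.702
shift [ 0.3004 -0.2538  0.0288] twist [-0.0021 -0.0018  1.5185]
```

View pics/w2.png

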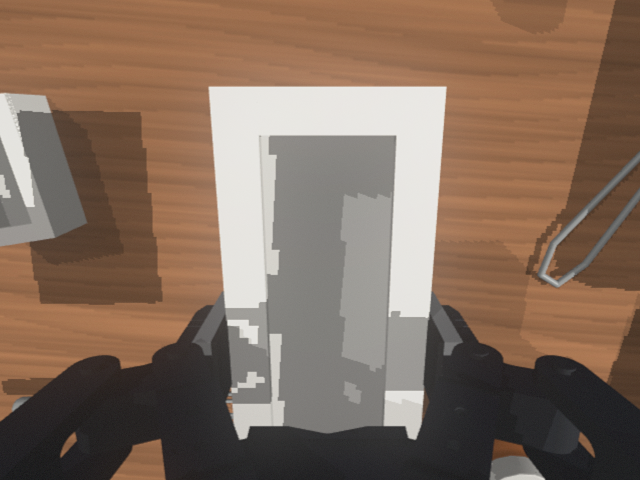

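The box is held level and symmetric in the fingers (lip cols 210–446). Next I'll carry it to above the bottom one.

arm_command --steps '[{"translation":[0.07,-0.06,0.01],"twist":[0,0,0.16],"fingers":-1},{"translation":[0.12,-0.1,0.015],"twist":[0,0,0.33],"fingers":-1},{"translation":[0.17,-0.14,0.02],"twist":[0,0,0.5],"fingers":-1},{"translation":[0.21,-0.18,0.025],"twist":[0,0,0.66],"fingers":-1},{"translation":[0.24,-0.2,0.029],"twist":[0,0,0.8],"fingers":-1}]'

```text
time: 4.4
eef_pos: [0.4895, 0.0359, 0.1477]
tcp_rot: [0.373, 0.928, -0.001, -0.003]
contact_force: [-0.3, 1.0, -0.5]
opening: 0.695
finger_force: 45.6
```

```bash
python3 go.py .4494 -.0071 .12 3.4
```

```text
t 4.4 pos [0.4895 0.0359 0.1477] yawY 46.2 open 0.695
shift [-0.0014 -0.0782  0.0372] twist [-0.0048 -0.0028  0.7126]
```

arm_command --steps '[{"translation":[0,-0.03,0.0],"twist":[-0.003,-0.003,0.17],"fingers":-1},{"translation":[-0.001,-0.055,0.0],"twist":[-0.003,-0.003,0.34],"fingers":-1},{"translation":[-0.001,-0.078,0.01],"twist":[-0.003,-0.003,0.5],"fingers":-1},{"translation":[-0.001,-0.078,0.02],"twist":[-0.003,-0.003,0.66],"fingers":-1},{"translation":[-0.001,-0.078,0.03],"twist":[-0.003,-0.003,0.712],"fingers":-1}]'

```text
time: 5.03
eef_pos: [0.4509, -0.0059, 0.1255]
tcp_rot: [0.684, 0.729, -0.0, -0.0]
contact_force: [0.4, 0.2, -2.5]
opening: 0.698
finger_force: 45.6
```

```bash
python3 - <<'E'
from go import go
from plant import *
for i in range(4): p=read_camera('wrist')
s=get_state();print(s['eef_pos'],s['contact_force'],s['finger_force'])
go(.4494,-.0071,.065,3.4)
E
```

```text
[ 0.45165871 -0.00577455  0.12654578] [ 0.01122575 -0.25274099 -0.94656785] 45.59693746268749
t 5.22 pos [ 0.4517 -0.0058  0.1265] yawY 3.9 open 0.695
shift [-0.0015 -0.0032  0.0821] twist [0.0006 0.0007 0.0075]
```

arm_command --steps '[{"translation":[-0.0015,-0.003,0.03],"twist":[0,0,0.0075],"fingers":-1},{"translation":[-0.0015,-0.003,0.055],"twist":[0,0,0.0075],"fingers":-1},{"translation":[-0.0015,-0.003,0.075],"twist":[0,0,0.0075],"fingers":-1},{"translation":[-0.0015,-0.003,0.085],"twist":[0,0,0.0075],"fingers":-1},{"translation":[-0.0015,-0.003,0.085],"twist":[0,0,0.0075],"fingers":-1}]'

```text
time: 5.85
eef_pos: [0.4507, -0.0073, 0.0639]
tcp_rot: [0.686, 0.728, 0.001, 0.002]
contact_force: [-0.2, -0.9, -1.5]
opening: 0.694
finger_force: 45.6
```

arm_command --steps '[{"translation":[0,0,0.003],"twist":[0,0,0],"fingers":-1},{"translation":[0,0,0.006],"twist":[0,0,0],"fingers":-1},{"translation":[0,0,0.006],"twist":[0,0,0],"fingers":-1}]'

```text
time: 6.22
eef_pos: [0.451, -0.0074, 0.0599]
tcp_rot: [0.686, 0.727, 0.001, 0.002]
contact_force: [-0.1, -0.1, -1.6]
opening: 0.696
finger_force: 45.6
```

```bash
python3 go.py .4494 -.0071 .055 3.4
```

```text
t 6.22 pos [ 0.451  -0.0074  0.0599] yawY 3.3 open 0.696
shift [ 0.0006 -0.0021  0.0065] twist [ 0.004   0.0017 -0.0009]
```

arm_command --steps '[{"translation":[0,-0.002,0.0025],"twist":[0,0,0],"fingers":-1},{"translation":[0,-0.002,0.005],"twist":[0,0,0],"fingers":-1},{"translation":[0,-0.002,0.005],"twist":[0,0,0],"fingers":-1}]'

```text
time: 6.6
eef_pos: [0.4493, -0.0075, 0.0558]
tcp_rot: [0.686, 0.727, 0.001, 0.002]
contact_force: [-0.2, -0.7, -0.5]
opening: 0.694
finger_force: 45.6
```

arm_command --steps '[{"translation":[0,0,0.0025],"twist":[0,0,0],"fingers":-1},{"translation":[0,0,0.004],"twist":[0,0,0],"fingers":-1},{"translation":[0,0,0.004],"twist":[0,0,0],"fingers":-1}]'

```text
time: 6.98
eef_pos: [0.4497, -0.0075, 0.055]
tcp_rot: [0.686, 0.728, 0.0, 0.001]
contact_force: [-5.1, 1.6, 12.9]
opening: 0.695
finger_force: 47.1
```

Contact, so release and lift away.

arm_command --steps '[{"translation":[0,0,-0.003],"twist":[0,0,0],"fingers":-1},{"translation":[0,0,-0.003],"twist":[0,0,0],"fingers":1},{"translation":[0,0,-0.003],"twist":[0,0,0],"fingers":1},{"translation":[0,0,-0.003],"twist":[0,0,0],"fingers":1},{"translation":[0,0,-0.003],"twist":[0,0,0],"fingers":1}]'

```text
time: 7.6
eef_pos: [0.4494, -0.0075, 0.0552]
tcp_rot: [0.686, 0.727, 0.001, 0.002]
contact_force: [-1.0, 0.6, -0.1]
opening: 1.001
finger_force: 0.0
```

arm_command --steps '[{"translation":[0,0,-0.02],"twist":[0,0,0],"fingers":1},{"translation":[0,0,-0.06],"twist":[0,0,0],"fingers":1},{"translation":[0,0,-0.13],"twist":[0,0,0],"fingers":1},{"translation":[0,0,-0.18],"twist":[0,0,0],"fingers":1},{"translation":[0,0,-0.18],"twist":[0,0,0],"fingers":1}]'

```text
time: 8.22
eef_pos: [0.4515, -0.0079, 0.1954]
tcp_rot: [0.686, 0.727, 0.003, 0.006]
contact_force: [0.7, 1.2, -0.4]
opening: 1.001
finger_force: 0.0
```

```bash
python3 go.py .6646 -.1999 .16 91
```

```text
t 8.22 pos [ 0.4515 -0.0079  0.1954] yawY 3.4 open 1.001
shift [-0.272  0.268  0.052] twist [ 0.0068  0.0133 -1.4608]
```

arm_command --steps '[{"translation":[-0.06,0.06,0],"twist":[0,0,-0.16],"fingers":1},{"translation":[-0.12,0.12,0],"twist":[0,0,-0.33],"fingers":1},{"translation":[-0.17,0.17,0],"twist":[0,0,-0.5],"fingers":1},{"translation":[-0.22,0.22,0],"twist":[0,0,-0.66],"fingers":1},{"translation":[-0.25,0.25,0],"twist":[0,0,-0.8],"fingers":1}]'

```text
time: 8.85
eef_pos: [0.6478, -0.1852, 0.1897]
tcp_rot: [0.329, 0.944, 0.0, 0.001]
contact_force: [0.3, 0.2, -0.1]
opening: 0.997
finger_force: 0.0
```

```bash
python3 go.py .6646 -.1999 .16 91
```

```text
t 8.85 pos [ 0.6478 -0.1852  0.1897] yawY 51.6 open 0.997
shift [-0.0297 -0.0015  0.0396] twist [ 0.      0.0021 -0.6572]
```

arm_command --steps '[{"translation":[-0.03,-0.0015,0.02],"twist":[0,0.002,-0.17],"fingers":1},{"translation":[-0.03,-0.0015,0.04],"twist":[0,0.002,-0.34],"fingers":1},{"translation":[-0.03,-0.0015,0.04],"twist":[0,0.002,-0.5],"fingers":1},{"translation":[-0.03,-0.0015,0.04],"twist":[0,0.002,-0.657],"fingers":1},{"translation":[-0.03,-0.0015,0.04],"twist":[0,0.002,-0.657],"fingers":1}]'

```text
time: 9.48
eef_pos: [0.6633, -0.1982, 0.1601]
tcp_rot: [-0.006, 1.0, 0.0, -0.0]
contact_force: [0.1, -0.5, -0.2]
opening: 0.998
finger_force: 0.0
```

```bash
python3 - <<'E'
from plant import *
from go import go
from h import *
p=read_camera('top')
cv2.imwrite('pics/t2.png',cv2.resize(p['pixels'][180:280,260:420],(800,500),interpolation=cv2.INTER_CUBIC)[:,:,::-1])
w=read_camera('wrist')
print([(np.round(d['point']),d['conf']) for d in recognise(w,'long_a')])
h,st=mask(w['pixels'],(212,330),150,170); print(st,cv2.minAreaRect(h))
s=get_state()
from scipy.spatial.transform import Rotation as R
# wrist camera world pose and fit of box
M=np.eye(4);M[:3,:3]=R.from_quat(s['tcp_rot']).as_matrix();M[:3,3]=s['eef_pos'];W=np.linalg.inv(M@w['T_tool_cam'])
print(fit([(dict(K=w['K'],R=W[:3,:3],t=W[:3,3]),h)],[.6646,-.2,.018],0))
go(.6646,-.1999,.006,91)
E
```

```text
[(array([211., 327.]), 0.67)]
[  276   106   100   225 11143] ((325.5, 218.0), (224.0, 99.0), 90.0)
(array([ 0.66576261, -0.20027733,  0.0093811 ]), np.float64(0.431824512240684))
t 9.62 pos [ 0.6638 -0.1984  0.161 ] yawY 90.6 open 0.998
shift [-0.0008 -0.002   0.2066] twist [-0.0004  0.0013 -0.0059]
```

View pics/t2.png

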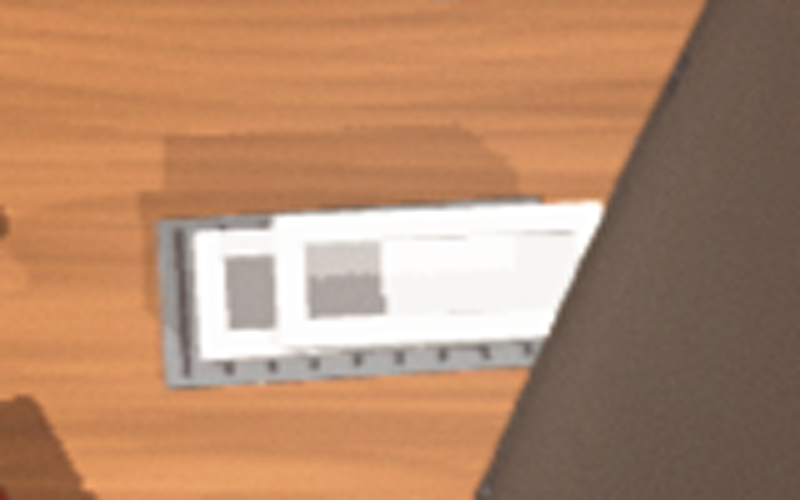

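The first compartment lies on the bottom one with its left end at crop col ~275, against ~193 for the bottom. That is shifted towards the pepper box and in line sideways. Next the second one.

arm_command --steps '[{"translation":[-0.0015,-0.002,0.07],"twist":[0,0,0],"fingers":1},{"translation":[-0.0015,-0.002,0.13],"twist":[0,0,0],"fingers":1},{"translation":[-0.0015,-0.002,0.175],"twist":[0,0,0],"fingers":1},{"translation":[-0.0015,-0.002,0.206],"twist":[0,0,0],"fingers":1},{"translation":[-0.0015,-0.002,0.206],"twist":[0,0,0],"fingers":1}]'

```text
time: 10.25
eef_pos: [0.6641, -0.1995, 0.0047]
tcp_rot: [-0.006, 1.0, 0.001, -0.001]
contact_force: [0.9, 1.0, -0.0]
opening: 1.003
finger_force: 0.0
```

arm_command --steps '[{"translation":[0,0,0],"twist":[0,0,0],"fingers":-1},{"translation":[0,0,0],"twist":[0,0,0],"fingers":-1},{"translation":[0,0,0],"twist":[0,0,0],"fingers":-1},{"translation":[0,0,0],"twist":[0,0,0],"fingers":-1},{"translation":[0,0,0],"twist":[0,0,0],"fingers":-1}]'

```text
time: 10.88
eef_pos: [0.6672, -0.2009, 0.0096]
tcp_rot: [-0.007, 1.0, -0.001, 0.003]
contact_force: [-0.2, 0.1, 6.3]
opening: 0.697
finger_force: 46.4
```

arm_command --steps '[{"translation":[0,0,-0.02],"twist":[0,0,0],"fingers":-1},{"translation":[0,0,-0.08],"twist":[0,0,0],"fingers":-1},{"translation":[0,0,-0.15],"twist":[0,0,0],"fingers":-1},{"translation":[0,0,-0.24],"twist":[0,0,0],"fingers":-1},{"translation":[0,0,-0.24],"twist":[0,0,0],"fingers":-1}]'

```text
time: 11.5
eef_pos: [0.6682, -0.2013, 0.1955]
tcp_rot: [-0.007, 1.0, -0.003, 0.007]
contact_force: [0.6, 0.7, -0.8]
opening: 0.699
finger_force: 45.8
```

```bash
python3 go.py .447 .0328 .185 3.4
```

```text
t 11.5 pos [ 0.6682 -0.2013  0.1955] yawY 90.8 open 0.699
shift [0.2908 0.3162 0.0079] twist [0.0051 0.0155 1.4563]
```

arm_command --steps '[{"translation":[0.06,0.06,0],"twist":[0,0,0.16],"fingers":-1},{"translation":[0.11,0.12,0],"twist":[0,0,0.33],"fingers":-1},{"translation":[0.16,0.18,0],"twist":[0,0,0.5],"fingers":-1},{"translation":[0.21,0.23,0],"twist":[0,0,0.66],"fingers":-1},{"translation":[0.25,0.27,0],"twist":[0,0,0.8],"fingers":-1}]'

```text
time: 12.12
eef_pos: [0.4722, 0.0016, 0.1848]
tcp_rot: [0.403, 0.915, -0.0, -0.0]
contact_force: [0.5, -0.0, -1.2]
opening: 0.696
finger_force: 45.7
```

```bash
python3 go.py .447 .0328 .17 3.4
```

```text
t 12.12 pos [0.4722 0.0016 0.1848] yawY 42.5 open 0.696
shift [0.0533 0.0034 0.0198] twist [-9.000e-04 -4.000e-04  6.518e-01]
```

arm_command --steps '[{"translation":[0.02,0.001,0.005],"twist":[0,0,0.17],"fingers":-1},{"translation":[0.04,0.0025,0.01],"twist":[0,0,0.34],"fingers":-1},{"translation":[0.053,0.0035,0.015],"twist":[0,0,0.5],"fingers":-1},{"translation":[0.053,0.0035,0.02],"twist":[0,0,0.652],"fingers":-1},{"translation":[0.053,0.0035,0.02],"twist":[0,0,0.652],"fingers":-1}]'

```text
time: 12.75
eef_pos: [0.4486, 0.0312, 0.1699]
tcp_rot: [0.684, 0.73, -0.0, -0.0]
contact_force: [0.0, 0.1, -1.5]
opening: 0.693
finger_force: 45.7
```

```bash
python3 - <<'E'
from go import go
from plant import *
for i in range(3): p=read_camera('wrist')
go(.447,.0328,.103,3.4)
E
```

```text
t 12.9 pos [0.4496 0.0309 0.171 ] yawY 3.8 open 0.698
shift [ 0.0028 -0.0034  0.0906] twist [0.0012 0.0008 0.0059]
```

Contact is expected at a TCP height of about 0.095.

arm_command --steps '[{"translation":[0.003,-0.0035,0.03],"twist":[0,0,0.006],"fingers":-1},{"translation":[0.003,-0.0035,0.06],"twist":[0,0,0.006],"fingers":-1},{"translation":[0.003,-0.0035,0.08],"twist":[0,0,0.006],"fingers":-1},{"translation":[0.003,-0.0035,0.09],"twist":[0,0,0.006],"fingers":-1},{"translation":[0.003,-0.0035,0.09],"twist":[0,0,0.006],"fingers":-1}]'

```text
time: 13.52
eef_pos: [0.4473, 0.0329, 0.1036]
tcp_rot: [0.686, 0.727, 0.0, 0.001]
contact_force: [0.5, -0.0, -0.8]
opening: 0.692
finger_force: 45.7
```

```bash
python3 go.py .447 .0328 .0965 3.4
```

```text
t 13.53 pos [0.4473 0.0329 0.1036] yawY 3.3 open 0.692
shift [-0.0001 -0.0004  0.0095] twist [ 0.0013  0.0008 -0.0017]
```

arm_command --steps '[{"translation":[0,0,0.003],"twist":[0,0,0],"fingers":-1},{"translation":[0,0,0.006],"twist":[0,0,0],"fingers":-1},{"translation":[0,0,0.009],"twist":[0,0,0],"fingers":-1},{"translation":[0,0,0.009],"twist":[0,0,0],"fingers":-1}]'

```text
time: 14.02
eef_pos: [0.4472, 0.033, 0.0969]
tcp_rot: [0.687, 0.727, 0.0, 0.001]
contact_force: [-0.3, -0.3, -0.6]
opening: 0.694
finger_force: 45.7
```

arm_command --steps '[{"translation":[0,0,0.0015],"twist":[0,0,0],"fingers":-1},{"translation":[0,0,0.0025],"twist":[0,0,0],"fingers":-1},{"translation":[0,0,0.0025],"twist":[0,0,0],"fingers":-1}]'

```text
time: 14.4
eef_pos: [0.4473, 0.033, 0.0951]
tcp_rot: [0.687, 0.727, 0.0, 0.001]
contact_force: [0.0, -0.1, -1.2]
opening: 0.696
finger_force: 45.7
```

arm_command --steps '[{"translation":[0,0,0.0015],"twist":[0,0,0],"fingers":-1},{"translation":[0,0,0.0025],"twist":[0,0,0],"fingers":-1},{"translation":[0,0,0.0025],"twist":[0,0,0],"fingers":-1}]'

```text
time: 14.78
eef_pos: [0.4475, 0.033, 0.0946]
tcp_rot: [0.687, 0.727, 0.0, 0.001]
contact_force: [-3.0, 2.3, 7.2]
opening: 0.689
finger_force: 46.6
```

Contact, so release and rise.

arm_command --steps '[{"translation":[0,0,-0.001],"twist":[0,0,0],"fingers":-1},{"translation":[0,0,-0.001],"twist":[0,0,0],"fingers":1},{"translation":[0,0,-0.001],"twist":[0,0,0],"fingers":1},{"translation":[0,0,-0.001],"twist":[0,0,0],"fingers":1},{"translation":[0,0,-0.001],"twist":[0,0,0],"fingers":1}]'

```text
time: 15.4
eef_pos: [0.4473, 0.0329, 0.0939]
tcp_rot: [0.687, 0.727, 0.0, 0.001]
contact_force: [-0.5, -0.5, -0.2]
opening: 1.002
finger_force: 0.0
```

arm_command --steps '[{"translation":[0,0,-0.02],"twist":[0,0,0],"fingers":1},{"translation":[0,0,-0.06],"twist":[0,0,0],"fingers":1},{"translation":[0,0,-0.12],"twist":[0,0,0],"fingers":1},{"translation":[0,0,-0.18],"twist":[0,0,0],"fingers":1},{"translation":[0,0,-0.18],"twist":[0,0,0],"fingers":1}]'

```text
time: 16.02
eef_pos: [0.4498, 0.0327, 0.235]
tcp_rot: [0.686, 0.727, 0.004, 0.006]
contact_force: [-0.6, 0.9, 0.6]
opening: 1.002
finger_force: 0.0
```

```bash
python3 go.py .4 .4 .23 3.4
```

```text
t 16.02 pos [0.4498 0.0327 0.235 ] yawY 3.3 open 1.002
shift [ 0.4928 -0.0382  0.0046] twist [ 0.0124  0.0031 -0.0018]
```

arm_command --steps '[{"translation":[0.49,-0.03,-0.01],"twist":[0,0,0],"fingers":1},{"translation":[0.49,-0.03,-0.01],"twist":[0,0,0],"fingers":1},{"translation":[0.49,-0.03,-0.01],"twist":[0,0,0],"fingers":1},{"translation":[0.49,-0.03,-0.01],"twist":[0,0,0],"fingers":1},{"translation":[0.49,-0.03,-0.01],"twist":[0,0,0],"fingers":1}]'

```text
time: 16.65
eef_pos: [0.4092, 0.3451, 0.2348]
tcp_rot: [0.686, 0.727, 0.0, 0.001]
contact_force: [0.5, 0.4, 0.8]
opening: 0.998
finger_force: 0.0
```

```bash
python3 - <<'E'
from plant import *
from h import *
p=read_camera('top');q=read_camera('side')
I=[p['pixels'][180:280,240:420].copy(),q['pixels'][170:300,250:440].copy()]
cols=((255,0,0),(0,160,0),(0,0,255))
S=[]
for im,c,(r,cc) in((I[0],p,(180,240)),(I[1],q,(170,250))):
    k=400/im.shape[1]; im=cv2.resize(im,None,fx=k,fy=k,interpolation=cv2.INTER_CUBIC); raw=im.copy()
    for (x,y,z),co in zip(((.447,.0328,.005),(.4494,-.0071,.045),(.447,.0328,.085)),cols):
        h=cv2.convexHull(((proj(c,corners(x,y,1.63,z))-[cc,r]+.5)*k).astype(np.float32))
        cv2.polylines(im,[h.astype(int)],True,co,1)
    S.append(np.vstack([raw,im])[:600])
H=max(s.shape[0] for s in S); S=[np.pad(s,((0,H-s.shape[0]),(0,0),(0,0))) for s in S]
cv2.imwrite('pics/f.png',np.hstack(S)[:600,:,::-1])
E
```

```text
(no output)
```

View pics/f.png

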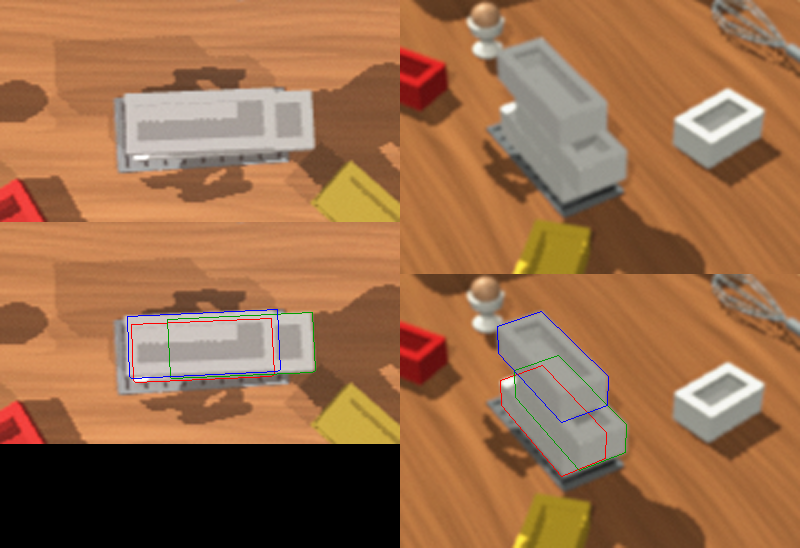

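The picture shows a flat stack whose outlines match the predicted boxes within 1–2 px in both views. The first is offset towards the pepper box, the second is straight above the bottom one, and the bottom has not moved. I'll hand it in.

```bash
python3 -c "
from plant import *
print(sign_off())"
```

```text
the job is handed in; nothing more can be done
None
```

The stack is built and the job handed in: the first compartment is set about 4 cm towards the pepper box, and the second lies on top, straight above the unmoved bottom one; the final pictures match this to within a few mm, but no verdict came back.

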